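# Rake a dropped washer out from under a low bench shelf

### The job

A steel washer was dropped and lies somewhere on the ceramic drip plate under the low clear shelf: take the flat rake from its mat, reach in over the washer, let the blade down until it just rests on the plate behind it, and draw it out over the plate's front edge into the steel tray, with more strokes if needed. Keep the rake level, bear only lightly on the plate, do not knock the shelf, and leave the other labware alone. Then stand the rake back on its mat.

Things in the scene. Friction and masses are not known exactly. Their poses are not given: they have to be found in the camera images.
- probe: The flat rake, one rigid tool, about 0.17 kg, upright on the mat. Handle: grey block 22 mm (own x) by 45 (own y) by 95 high; origin at the centre of its underside, z up. A flat stem 24 mm wide, 4 thick, underside 12 mm above the handle's, runs along own +y to the blade 150 mm from the origin. Grip it firmly across the 22 mm, near the top; pressed hard at the blade it may pivot in the hand.
- blade: The rake's blade, fixed to it: upright steel plate 80 mm wide (own x), 4 mm thick (own y), 16 mm high. Origin at the centre of its lower edge, level with the handle's underside; axes as the rake's. It must never bear on anything with more than 7 N, and the rake must stay level (lean under 0.08 rad) under the shelf.
- shelf: The low clear shelf, fixed, 240 mm (own x) by 120 mm (own y), on four 12 mm legs (centres 112 and 52 mm from the middle). Origin on the bench under its middle, z up. Clear height under it 72 mm, board 6 mm; jars up to 85 mm tall stand on its rear half. Open on all sides between the legs; its front is the own -y side. It must not be pushed with more than 10 N.
- plate_front (a point): Point on the bench under the middle of the front edge of the white drip plate, 60 mm from the shelf's origin towards its -y. The plate, 208 by 120 mm, fixed and level, lies centred and aligned under the shelf. Its top is anywhere from 12 to 34 mm above the bench; this height is not measured, it must be felt (or seen). Going by a guessed height misses the washer or presses too hard.
- washer_area (a point): Point on the bench under the middle of the area where the washer lies on the plate: 10 mm from the shelf's origin towards its -y. The washer itself is not measured: steel, 40 mm wide, 16 mm hole, 6 mm thick, 45 to 85 g, its centre within 48 mm of this point in the shelf's x and 25 mm in y, so the rear 25 mm of the plate are free. It can be seen through the shelf.
- tray: The shallow steel catch tray, fixed to the shelf in front of the plate: 220 mm (own x) by 120 mm (own y), floor 3 mm thick, walls 8 mm high on three sides, no wall towards the plate, which it adjoins. Origin on the bench under its middle, 120 mm from the shelf's origin along the shelf's -y; axes parallel to the shelf's.
- mat: The black rubber mat for the rake, fixed, 170 mm (own x) by 250 mm (own y), 3 mm thick. Origin on the bench under its middle. The rake stands with its handle's underside about 70 mm from the mat's middle towards own -y, its blade towards +y.
- beaker: Glass beaker, 70 mm wide, 90 mm high, bystander; origin at the centre of its underside.
- wash_bottle: White bottle, 60 mm wide, 170 mm high, bystander; origin at the centre of its underside.
- bowl: White bowl, 130 mm wide, 70 mm high, bystander; origin at the centre of its underside.
- petri: Closed glass dish, 84 mm wide, 14 mm high, bystander; origin at the centre of its underside.
- reagent: Amber jar, 50 mm wide, 100 mm high, bystander; origin at the centre of its underside.
- spatula: Steel lab spatula, 166 mm long along own x, 5 mm thick, lying flat, bystander; origin at the middle of its underside.
- stopper: Cork stopper, 32 mm wide, 26 mm high, bystander; origin at the centre of its underside.
Not all that is in view belongs to the job. What is shaped like the probe but orange is not meant.

How it is judged:
By the outcome, as a careful person would: the job done as asked, in the order asked, and still so for the second after the job is handed in, with the robot touching nothing.
It also fails if it takes over 72 s, if anything falls off the work surface, if the arm or the gripper's body presses on something with over 40 N, if the wrist force passes 120 N, or if a joint passes its speed limit or range.

### The arm

A 6-joint arm with a two-finger parallel gripper is mounted at the origin on the work surface. World frame = base frame: x ahead of the robot, y to its left, z up, the work surface at z = 0. Lengths are in m, angles in rad, forces in N, time in s.
With the tool pointing down it reaches from about 0.35 to 0.95 m from the base axis. Payload 17.4 kg.
Tool frame: the origin (TCP) lies midway between the tips of the shut fingers; the grasp point (between the pads) lies arm.tcp_to_grasp behind it (arm.tcp_to_grasp is the distance from the TCP to the grasp point, in m); z points along the fingers, y is the line along which they close (so a half turn about z gives the same grasp; the last joint's range is limited). The gripper opens to 93 mm and grips with 3 to 60 N. Pads are 15 mm wide; open, the fingers measure 128 mm over their backs; the gripper's body (75 mm by 188 mm) begins 65 mm behind the grasp point.
Start: joints at [-0.038, 0.116, 1.442, -0, 1.584, -0.038], TCP at [0.675, -0, 0.191] pointing down, gripper open.
Joint ranges: [-2.83, 2.83], [-0.83, 2.19], [0.07, 2.5], [-1.14, 4.28], [0.01, 3], [-2.97, 2.97]. Speed limits (rad/s): [1.89, 1.89, 2.22, 3.14, 3.14, 3.14].

### API

Orientations are given as a unit quaternion [x, y, z, w].
In Python, from rig import arm gives the robot as it stands. The module is installed in compiled form; this text tells all that it offers. Calls block until the motion is done:
- arm.move_ptp(position, orientation): joint-space move of the TCP to a pose.
- arm.line_to(position, ori=None, feed=0.15, contact_N=None): straight line of the TCP; ori=None keeps the orientation; feed is the mean speed in m/s. With contact_N (N) it stops when the force on the tool has changed by that much, and returns True; else False.
- arm.set_joints(angles): joint-space move.
- arm.command_gripper(opening, newtons=None): opening from 0.0 (shut) to 1.0 (fully open); newtons is the grip in N (None keeps the last); returns when the fingers have stopped.
- arm.pause(seconds).
- arm.solve_ik(position, orientation): joint angles nearest the present ones, or None.
- arm.get_state(): the state.
- arm.snapshot(name): name is "scene" or "side" or "wrist"; returns (picture, depth): 384x512x3 uint8, red, green, blue; 384x512 float32, m along the optical axis (not along the pixel's ray), 0 where there is no reading.
- arm.calibration(name): a dict with "fx", "fy", "cx", "cy" (pixels), "T" (4x4, takes a point from camera to world coordinates). Camera axes: x right, y up, looking along -z (the intrinsics and any distortion apply to the point x, -y, -z); pixel columns grow to the right and rows downward; lengths in m; the calibration is good to about 2 mm. A picture is of the moment at which its call begins: read the wrist's pose just before it. calibration takes no time and is no camera call; for the wrist camera it gives the pose at the moment of the call.
A pose or a line that the arm cannot do raises arm.PlanningError and nothing moves.
- arm.close_job(): hands the job in; it is judged then, once.
The state is a dict: "time": time; "joint_positions": joint angles; "dq": joint speeds; "joint_torque": joint torques, N m; "ee_pos": TCP position; "ee_rot": TCP orientation; "force": force on the tool from outside, world axes, zero at the start; "wrist_torque": the same for the moment, N m; "gripper_width": opening from 0.0 (shut) to 1.0 (fully open); "gripper_force": force on a finger pad.
Only numpy, scipy, OpenCV 4.12 (cv2) and the standard library are available. Lean on these libraries where they do the work, as an engineer would, in place of code of your own. Each camera call takes 0.05 s, during which the arm holds its last target. There are 200 camera calls.

## Working session

There is one attempt and no reset: what is moved stays moved. The work goes in short steps, each a Python script; the robot and the scene stay as the last script left them, time stands still between calls to the robot, and variables do not carry over. Pictures are saved under pics/ and viewed, at most 10 in all, crops included, and the job is handed in when it is done.

```bash
mkdir -p pics; ls; python3 - <<'E'
from rig import arm
import cv2,numpy as np
print(arm.tcp_to_grasp, arm.get_state())
for n in ("scene","side"):
    p,d=arm.snapshot(n); np.savez(n+"0.npz",p=p,d=d)
    cv2.imwrite(f"pics/{n}0.png",cv2.resize(p[:,:,::-1],(800,600),interpolation=cv2.INTER_CUBIC))
    c=arm.calibration(n); print(n,c)
E
```

```text
pics
0.0188 {'time': 0.0, 'joint_positions': array([-3.77742632e-02,  1.16489457e-01,  1.44230574e+00,  6.95846774e-06,
        1.58401034e+00, -3.78064826e-02]), 'dq': array([ 6.09134983e-04, -9.82988232e-04,  2.96678678e-06, -1.30296761e-03,
       -1.25597238e-03,  8.88120898e-04]), 'joint_torque': array([-2.39607485e-03, -7.21266031e+01, -6.22611737e+01,  7.77577632e-02,
        2.38535833e-02, -2.17692599e-05]), 'ee_pos': array([6.74743644e-01, 2.04252979e-05, 1.90577733e-01]), 'ee_rot': array([ 7.07095229e-01,  7.07118073e-01, -4.09762372e-04, -4.47081758e-04]), 'force': array([ 0.39301662, -0.94676794, -0.45700689]), 'wrist_torque': array([ 0.01705119, -0.01724299, -0.00171104]), 'gripper_force': 0.0, 'gripper_width': 0.9976531239363915}
scene {'fx': 471.2446887501648, 'fy': 471.2446887501648, 'cx': 254.58798258936937, 'cy': 194.03077090959385, 'T': array([[ 0.51586577, -0.62435786,  0.58656609,  1.37884495],
       [ 0.85656371,  0.38668368, -0.34172262, -0.57942795],
       [-0.01345833,  0.67871422,  0.73427915,  1.11477701],
       [ 0.        ,  0.        ,  0.        ,  1.        ]])}
side {'fx': 392.13265253993865, 'fy': 392.13265253993865, 'cx': 263.2297486562313, 'cy': 191.54802727438278, 'T': array([[-0.99416516,  0.06741311, -0.0842087 ,  0.4362071 ],
       [-0.10641251, -0.74075816,  0.66329008,  0.77560809],
       [-0.01766384,  0.66838075,  0.74360955,  1.00005059],
       [ 0.        ,  0.        ,  0.        ,  1.        ]])}
```

View pics/scene0.png

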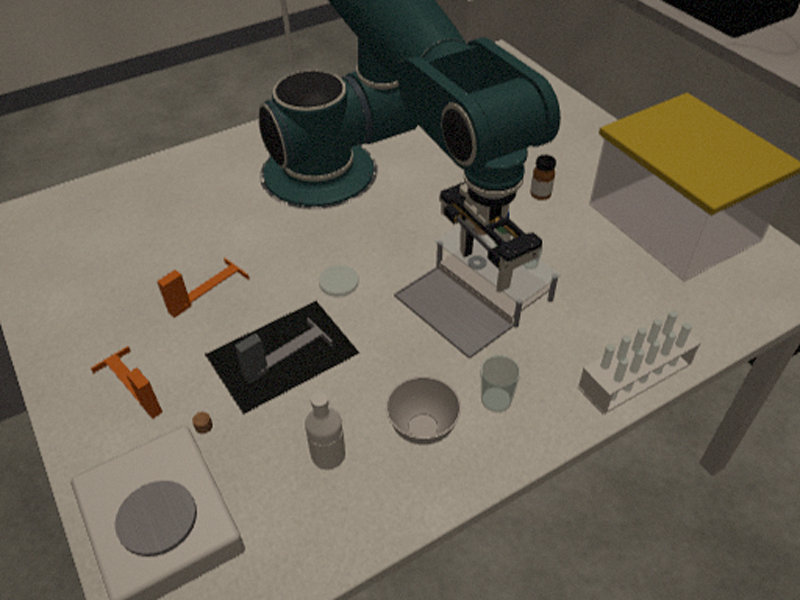

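View pics/side0.png

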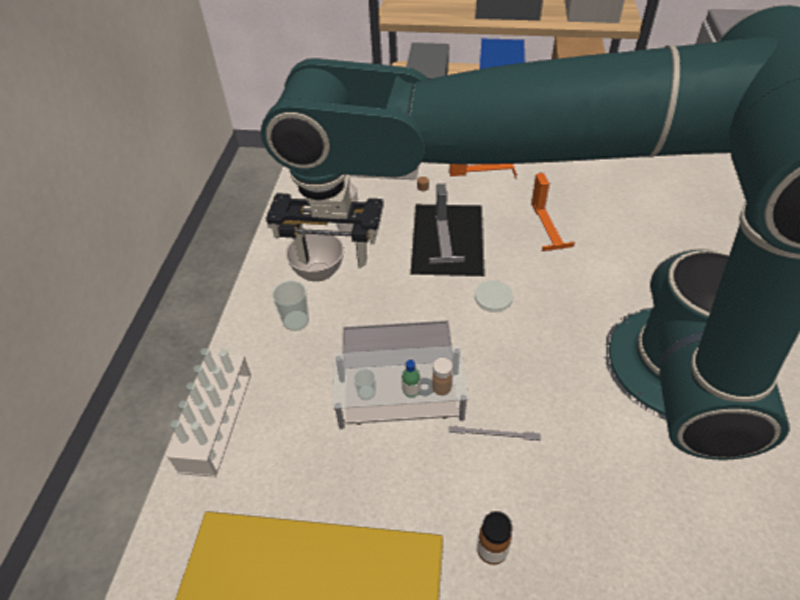

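The grey rake stands on the black mat: handle at scene (250,355), side (442,200). The two orange look-alikes, at scene (172,292) and (140,390), are decoys. The shelf is at scene (500,270), with the washer at scene (477,262), side (425,385). The tray is in front of it, towards the mat (-y).

```bash
cat > h.py <<'E'
from rig import arm
import cv2,numpy as np
from scipy.spatial.transform import Rotation as R
def ray(c,u,v):
    d=c["T"][:3,:3]@np.array([(u-c["cx"])/c["fx"],-(v-c["cy"])/c["fy"],-1]); return c["T"][:3,3],d
def onz(c,u,v,z):
    o,d=ray(c,u,v); return o+d*(z-o[2])/d[2]
def pts(c,d):
    v,u=np.mgrid[:d.shape[0],:d.shape[1]]
    P=np.stack([(u-c["cx"])/c["fx"]*d,-(v-c["cy"])/c["fy"]*d,-d],-1)
    return P@c["T"][:3,:3].T+c["T"][:3,3]
def down(yaw): # tool down, tool y axis along world angle yaw
    y=np.array([np.cos(yaw),np.sin(yaw),0]); z=np.array([0,0,-1.]); x=np.cross(y,z)
    return R.from_matrix(np.stack([x,y,z],1)).as_quat()
E
python3 - <<'E'
from h import *
f=np.load("scene0.npz");p,d=f["p"],f["d"];c=arm.calibration("scene")
hsv=cv2.cvtColor(p,cv2.COLOR_RGB2HSV)
P=pts(c,d)
m=((p.max(2)<35)&(abs(P[:,:,2]-.003)<.02)&(P[:,:,0]>.2)&(P[:,:,1]<-.1)).astype(np.uint8)
m=cv2.morphologyEx(m,cv2.MORPH_OPEN,np.ones((3,3)))
n,l,s,ce=cv2.connectedComponentsWithStats(m);i=1+s[1:,4].argmax();print(s[i])
mm=cv2.morphologyEx((l==i).astype(np.uint8),cv2.MORPH_CLOSE,np.ones((25,25)))
v,u=np.nonzero(mm); W=np.array([onz(c,a,b,.003)[:2] for a,b in zip(u,v)],np.float32)
print(cv2.minAreaRect(W))
# things above mat
r=cv2.boundingRect(mm);print(r)
Pm=P.reshape(-1,3)
for nm,z0,z1 in(("handle",.06,.115),("low",.010,.024)):
    q=Pm[(Pm[:,2]>z0)&(Pm[:,2]<z1)]
    cm=W.mean(0); q=q[np.hypot(q[:,0]-cm[0],q[:,1]-cm[1])<.13]
    print(nm,len(q),q.mean(0),cv2.minAreaRect(q[:,:2].astype(np.float32)))
for a in[(477,262),(397,295),(472,354),(514,322),(440,265)]: print(a,onz(c,a[0]*.64,a[1]*.64,.02))
E
```

```text
[ 133  194   95   69 2545]
((0.48446619510650635, -0.3216516375541687), (0.16522178053855896, 0.24545425176620483), 3.1270573139190674)
(133, 194, 95, 69)
handle 236 [ 0.51196158 -0.38758173  0.08580651] ((0.5076606869697571, -0.38633406162261963), (0.02580926939845085, 0.04654819518327713), 5.78740930557251)
low 364 [ 0.49458064 -0.30624345  0.01753204] ((0.5086916089057922, -0.31448593735694885), (0.07446087896823883, 0.1795734167098999), 18.9740047454834)
(477, 262) [0.4908378  0.13520866 0.02      ]
(397, 295) [ 0.4839402  -0.05956823  0.02      ]
(472, 354) [ 0.69121643 -0.0178918   0.02      ]
(514, 322) [0.66833555 0.09888253 0.02      ]
(440, 265) [0.45691829 0.06328134 0.02      ]
```

```bash
python3 - <<'E'
from h import *
arm.move_ptp([.50,-.36,.27],down(.07))
for n in ("scene","wrist"):
    c=arm.calibration(n);p,d=arm.snapshot(n); np.savez(n+"1.npz",p=p,d=d,**c)
f=cv2.resize(np.load("scene1.npz")["p"][135:245,240:370,::-1],None,fx=6,fy=5.45,interpolation=cv2.INTER_CUBIC)
cv2.imwrite("pics/shelf1.png",f)
cv2.imwrite("pics/wrist1.png",cv2.resize(p[:,:,::-1],(800,600)))
print(arm.get_state()["time"],c["T"])
E
```

```text
1.7083 [[ 9.97428528e-01 -6.82415467e-02 -2.18957083e-02  4.94328704e-01]
 [ 7.16679130e-02  9.50597870e-01  3.02038739e-01 -2.75436810e-01]
 [ 2.02422941e-04 -3.02831275e-01  9.53044164e-01  4.62928108e-01]
 [ 0.00000000e+00  0.00000000e+00  0.00000000e+00  1.00000000e+00]]
```

View pics/shelf1.png

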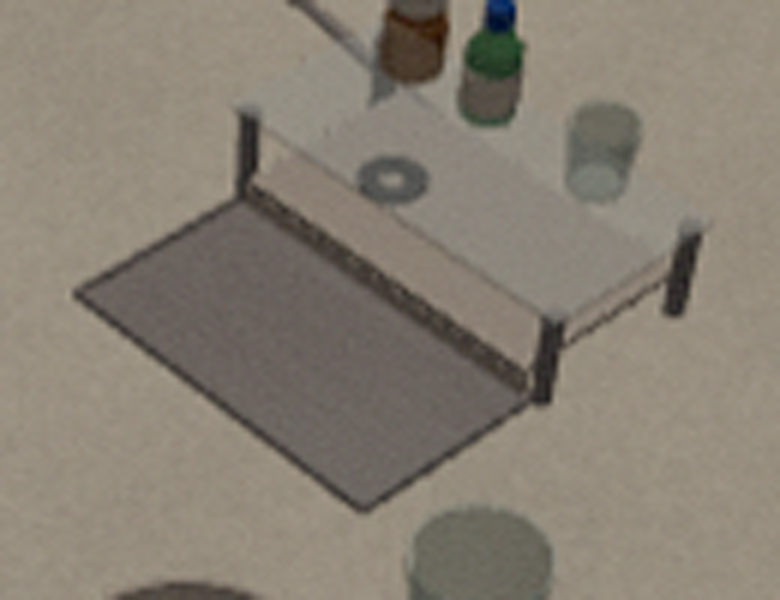

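View pics/wrist1.png

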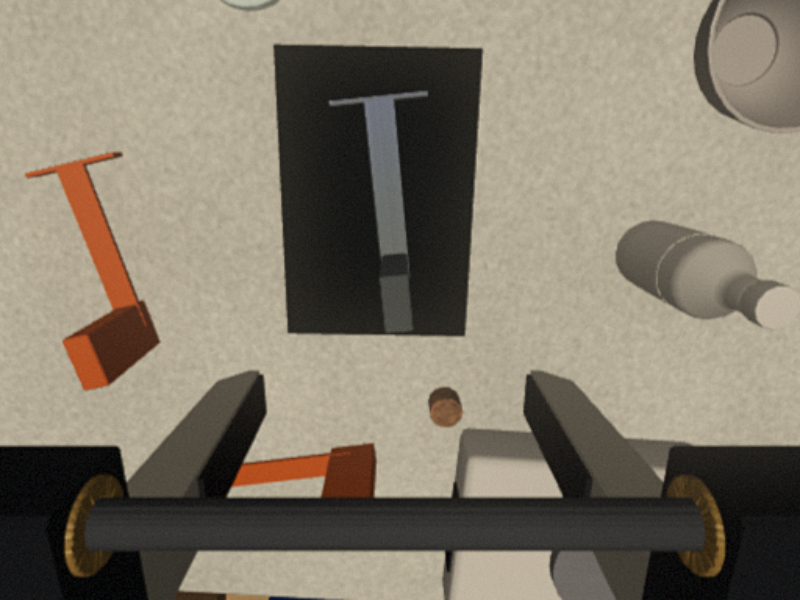

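```bash
python3 - <<'E'
from h import *
f=np.load("wrist1.npz");k=.64
g=lambda u,v,z:onz(f,u*k,v*k,z)[:2]
b=[g(330,102,.019),g(427,93.5,.019)]
h=[g(*q,.098) for q in((382,275),(408,275),(385,332),(413,332))]
print("blade",b,np.degrees(np.arctan2(*(b[1]-b[0])[::-1])),np.linalg.norm(b[1]-b[0]))
hc=np.mean(h,0);bc=np.mean(b,0);print("handle",h,hc,"dir",bc-hc,np.linalg.norm(bc-hc),np.degrees(np.arctan2(-(bc-hc)[0],(bc-hc)[1])))
s=np.load("scene1.npz")
S=lambda x,y,z:onz(s,240+x/6,135+y/5.45,z)[:2]
T=np.array([S(77,293,.006),S(363,510,.006),S(250,108,.078),S(555,318,.078),S(690,228,.078),S(542,400,0),S(678,313,0)])
print(T)
e=T[1]-T[0];print("tray edge",np.linalg.norm(e),np.degrees(np.arctan2(*e[::-1])))
e=T[3]-T[2];print("legs",np.linalg.norm(e),np.degrees(np.arctan2(*e[::-1])))
a=np.arctan2(*(T[1]-T[0])[::-1]);X=np.array([np.cos(a),np.sin(a)]);Y=np.array([-X[1],X[0]])
print("origin from tray",(T[0]+T[1])/2+.18*Y,"from legs",(T[2]+T[3])/2+.052*Y, T[4]-.112*X-.052*Y, T[5]-.112*X+.052*Y)
P=pts(s,s["d"])
for x,y in((300,195),(360,235),(420,270),(480,310),(420,200),(393,181),(480,240),(300,290)):
    u,v=int(240+x/6),int(135+y/5.45);print((x,y),np.median(P[v-1:v+2,u-1:u+2].reshape(-1,3),0).round(4))
for z in(.018,.028,.04): print("washer",z,S(393,180,z))
np.savez("geo.npz",yaw=a)
E
```

```text
blade [array([ 0.44050826, -0.24633395]), array([ 0.5178529, -0.2344177])] 8.758517790264003 0.07825720412148159
handle [array([ 0.49202106, -0.36658839]), array([ 0.51099408, -0.36522609]), array([ 0.49715378, -0.41075544]), array([ 0.5183188 , -0.40923627])] [ 0.50462193 -0.38795155] dir [-0.02544136  0.14757573] 0.14975265797409013 9.781375744221792
[[ 0.47022223 -0.05626373]
 [ 0.68629317 -0.01917537]
 [ 0.44855327  0.06704732]
 [ 0.67098114  0.10266809]
 [ 0.65199035  0.20406768]
 [ 0.66530697  0.10907662]
 [ 0.64916637  0.21239293]]
tray edge 0.2192309233279738 9.739845763981355
legs 0.22526206528886616 9.098393194377701
origin from tray [0.54780623 0.13968594] from legs [0.55097012 0.13610818] [0.55040181 0.13386962] [0.54612424 0.14137951]
(300, 195) [0.4775 0.082  0.0267]
(360, 235) [0.5258 0.0899 0.0248]
(420, 270) [0.564  0.1006 0.0264]
(480, 310) [0.6081 0.109  0.0265]
(420, 200) [0.5573 0.1025 0.0769]
(393, 181) [0.5384 0.0953 0.077 ]
(480, 240) [0.6001 0.1073 0.0773]
(300, 290) [0.5277 0.0498 0.0032]
washer 0.018 [0.49096269 0.13617477]
washer 0.028 [0.49905807 0.12965017]
washer 0.04 [0.50877252 0.12182066]
```

The board's depth reads z≈0.077 and the plate top about 0.026. The shelf origin is about (0.549, 0.138) with yaw 0.164, and the washer is near (0.502, 0.127). Next I grip the rake.

```bash
python3 - <<'E'
from h import *
y=np.radians(9.3); q=down(y)
x0,y0=.5055,-.388
arm.command_gripper(.75,55)
arm.move_ptp([x0,y0,.14],q)
arm.line_to([x0,y0,.064],feed=.1)
arm.command_gripper(0,55)
s0=arm.get_state();print(s0["gripper_width"]*93,s0["gripper_force"],s0["ee_pos"],s0["force"])
arm.line_to([x0,y0,.20],feed=.12)
arm.pause(.3)
s=arm.get_state();print(s["force"],s["wrist_torque"],s["time"])
# staging in front of shelf: blade at shelf (-.047,-.10)
a=.164;O=np.array([.549,.138]);X=np.array([np.cos(a),np.sin(a)]);Y=np.array([-X[1],X[0]])
h=O-.047*X-.25*Y
arm.move_ptp([*h,.20],down(a))
arm.pause(.3)
c=arm.calibration("wrist");p,d=arm.snapshot("wrist");np.savez("wrist2.npz",p=p,d=d,**c)
cv2.imwrite("pics/wrist2.png",cv2.resize(p[:,:,::-1],(800,600)))
s=arm.get_state();print(h,s["ee_pos"],s["time"],s["force"])
E
```

```text
20.66046970926267 54.99657154083252 [ 0.50549057 -0.38804863  0.06403071] [-0.59786475  0.50225357  0.71447086]
[ 0.62201135 -0.39567488 -1.50696298] [-0.06330193 -0.02533687  0.01061759] 6.2333
[ 0.5434471  -0.11631902] [ 0.54343898 -0.11688197  0.19989475] 7.65 [-0.02876759 -0.58833801 -1.78580226]
```

View pics/wrist2.png

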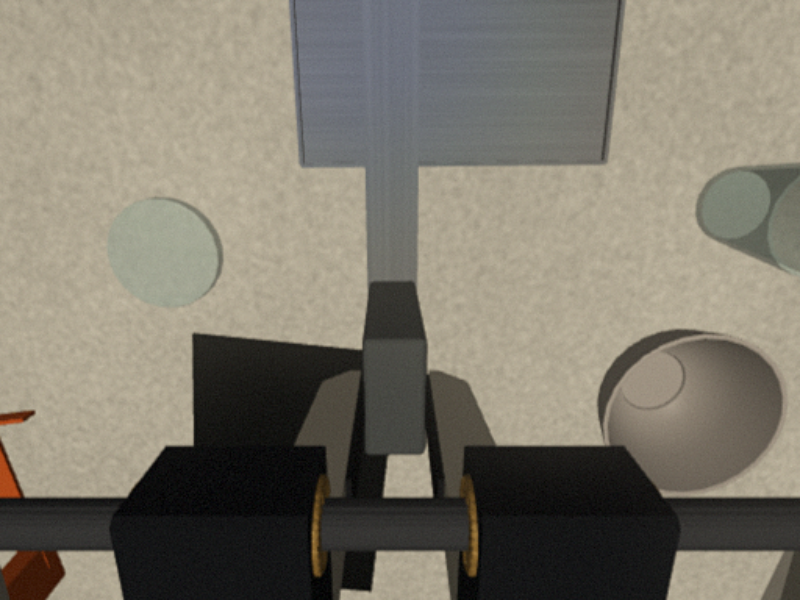

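The wrist view shows the rake straight in the hand, with the stem running up the picture at column 392. The tray's front corners are at (302,166) and (605,163), which I use to refine the shelf frame.

```bash
python3 - <<'E'
from h import *
f=np.load("wrist2.npz");k=.64
A,B=[onz(f,u*k,v*k,.008)[:2] for u,v in((302,166),(605,163))]
e=B-A;a=np.arctan2(e[1],e[0]);print(A,B,np.linalg.norm(e),a)
X=np.array([np.cos(a),np.sin(a)]);Y=np.array([-X[1],X[0]]);O=(A+B)/2+.18*Y;print("O",O)
s=np.load("scene1.npz");sd=arm.calibration("side")
o1,d1=ray(s,240+393/6,135+180/5.45)
p,d=arm.snapshot("side");np.savez("side2.npz",p=p,d=d,**sd)
o2,d2=ray(sd,425*k,385*k)
t=np.linalg.lstsq(np.stack([d1,-d2],1),o2-o1,rcond=None)[0]
w=(o1+t[0]*d1+o2+t[1]*d2)/2;print("washer",w,"gap",np.linalg.norm(o1+t[0]*d1-o2-t[1]*d2))
for ww in (w,onz(s,240+393/6,135+180/5.45,.032)): print((ww[:2]-O)@X,(ww[:2]-O)@Y)
c=p[195:300,205:305,::-1];cv2.imwrite("pics/side2.png",cv2.resize(c,None,fx=5.5,fy=5.5,interpolation=cv2.INTER_CUBIC))
E
```

```text
[ 0.46600808 -0.05951471] [ 0.68191253 -0.02175564] 0.2191813826588384 0.17313688299109414
O [0.54295114 0.13667368]
washer [0.49889029 0.12696439 0.03090223] gap 0.004838401561712968
-0.04507475775675693 -0.001973622989087149
-0.041706663595811676 -0.00248557042595336
```

View pics/side2.png

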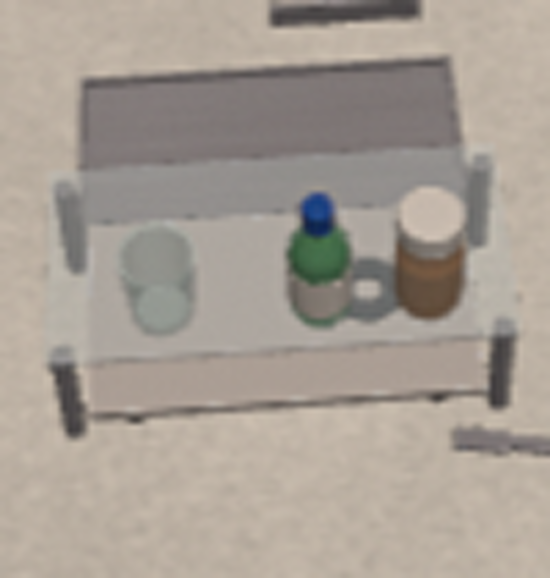

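```bash
cat >> h.py <<'E'
a=.168;O=np.array([.546,.137]);X=np.array([np.cos(a),np.sin(a)]);Y=np.array([-X[1],X[0]]);Q=down(a)
def tcp(bx,by,z): # TCP for blade centre at shelf (bx,by), underside z
    return [*(O+bx*X+(by-.15)*Y),z+.061]
def F(n=10):
    v=[]
    for _ in range(n): arm.pause(.02); s=arm.get_state(); v.append(np.r_[s["force"],s["wrist_torque"]])
    return np.mean(v,0).round(3)
E
python3 - <<'E'
from h import *
bx=-.043
arm.move_ptp(tcp(bx,-.10,.10),Q)
arm.line_to(tcp(bx,-.10,.045),feed=.1)
print(F())
print(arm.line_to(tcp(bx,.045,.045),feed=.08,contact_N=5))
f0=F();print(f0,arm.get_state()["ee_pos"],tcp(bx,.045,.045))
r=arm.line_to(tcp(bx,.045,.012),feed=.008,contact_N=2.0)
s=arm.get_state();print(r,s["ee_pos"][2]-.061,F()-f0,s["time"])
E
```

```text
[ 0.035 -0.354 -1.279 -0.043 -0.026  0.005]
False
[-0.17  -0.131 -1.516 -0.044 -0.022 -0.015] [0.52117713 0.02610053 0.10599305] [np.float64(0.5211625285715146), np.float64(0.026288211950853388), 0.106]
True 0.023365358214833848 [ 0.476 -1.189  1.915 -0.042 -0.085 -0.036] 13.4583
```

```bash
python3 - <<'E'
from h import *
A=[]
for n,(r0,r1,c0,c1) in(("scene",(140,240,250,370)),("side",(190,270,205,305))):
    p,d=arm.snapshot(n);A.append(cv2.resize(p[r0:r1,c0:c1,::-1],(400,333 if n=="scene" else 320),interpolation=cv2.INTER_CUBIC)[:320])
cv2.imwrite("pics/chk.png",np.hstack(A));print(F(20))
E
```

```text
[ 0.296 -1.503  0.708 -0.093 -0.131 -0.05 ]
```

View pics/chk.png

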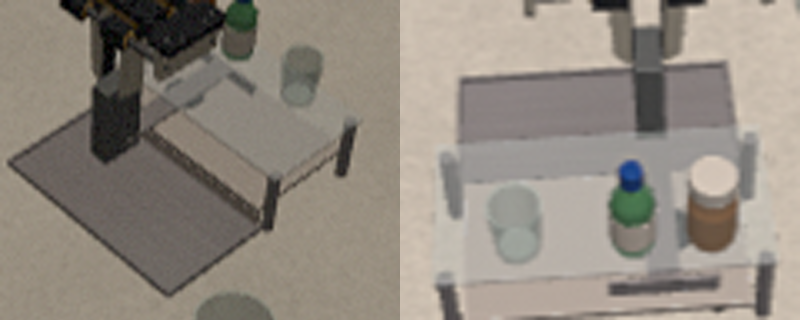

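The blade is behind the washer on the rear of the plate: side crop (660,285), scene crop (238,80). The force is about 2 N. Now I draw it out.

```bash
python3 - <<'E'
from h import *
bx=-.043; z=arm.get_state()["ee_pos"][2]-.061
print(z)
for by in(.02,-.01,-.04,-.065,-.095):
    r=arm.line_to(tcp(bx,by,z+(.0002)),feed=.05,contact_N=6); s=arm.get_state()
    print(by,r,F(4),s["ee_pos"][2]-.061)
    if r: break
p,d=arm.snapshot("side");q,_=arm.snapshot("scene")
A=[cv2.resize(p[190:270,205:305,::-1],(400,320),interpolation=2),cv2.resize(q[140:240,250:370,::-1],(400,320),interpolation=2)]
cv2.imwrite("pics/drawn.png",np.hstack(A));print(arm.get_state()["time"])
E
```

```text
0.023265993491971476
0.02 False [-0.174 -1.362 -0.022 -0.067 -0.067  0.005] 0.023527844553899224
-0.01 False [ 0.071 -1.058  0.267 -0.072 -0.025 -0.027] 0.02358901175140013
-0.04 False [ 0.037 -1.204  0.545 -0.092 -0.009  0.009] 0.02354954044406768
-0.065 False [ 0.587  0.435  0.523  0.309  0.012 -0.005] 0.023478102337591705
-0.095 False [-0.06   0.615 -1.52  -0.067 -0.041 -0.012] 0.023339125394228735
18.0417
```

View pics/drawn.png

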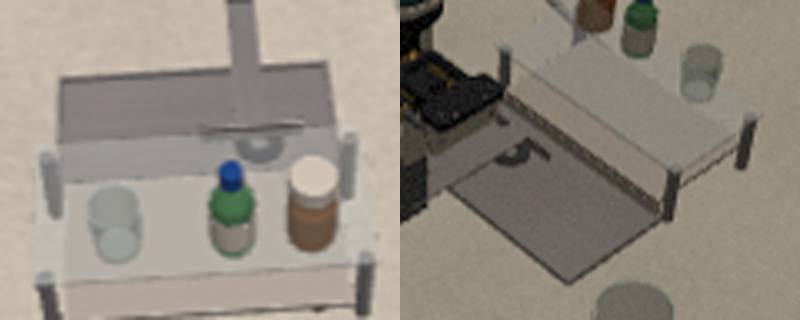

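The washer has left the plate and lies beneath the blade in the tray, at side crop (260,148). I lift the rake clear to check how it lies.

```bash
python3 - <<'E'
from h import *
arm.line_to(tcp(-.043,-.10,.07),feed=.1)
arm.line_to(tcp(-.043,-.19,.13),feed=.15)
sd=arm.calibration("side");sc=arm.calibration("scene")
p,d=arm.snapshot("side");q,e=arm.snapshot("scene");np.savez("after.npz",p=p,d=d,q=q,e=e)
A=[cv2.resize(p[190:270,205:305,::-1],(400,320),interpolation=2),cv2.resize(q[140:240,250:370,::-1],(400,320),interpolation=2)]
cv2.imwrite("pics/after.png",np.hstack(A));print(arm.get_state()["time"],F(5))
E
```

```text
19.6333 [ 0.155  0.212 -1.743 -0.049 -0.02  -0.002]
```

View pics/after.png

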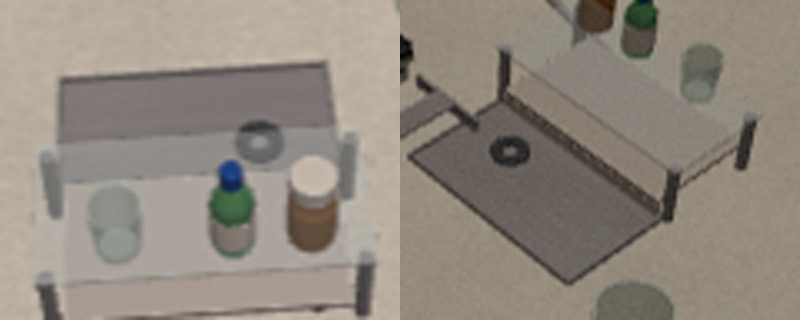

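The washer lies flat inside the tray at scene crop (510,150). Now the rake goes back to its mat.

```bash
python3 - <<'E'
from h import *
y=np.radians(9.3); q=down(y); x0,y0=.5055,-.388
arm.move_ptp([x0,y0,.16],q)
arm.line_to([x0,y0,.074],feed=.1)
arm.pause(.2);f0=F()
r=arm.line_to([x0,y0,.062],feed=.008,contact_N=2.5)
s=arm.get_state();print(r,s["ee_pos"],F()-f0)
arm.command_gripper(.6)
arm.pause(.3)
arm.line_to([x0,y0,.16],feed=.12)
arm.move_ptp([.47,-.30,.36],q)
p,d=arm.snapshot("side");q2,e=arm.snapshot("scene");w,_=arm.snapshot("wrist")
A=[cv2.resize(i[:,:,::-1],(400,300),interpolation=3) for i in(p,q2,w)]
A.append(cv2.resize(q2[180:270,120:240,::-1],(400,300),interpolation=2))
cv2.imwrite("pics/end.png",np.vstack([np.hstack(A[:2]),np.hstack(A[2:])]));print(arm.get_state()["time"],arm.get_state()["gripper_width"])
E
```

```text
True [ 0.50546146 -0.38806795  0.06391736] [-5.720e-01 -3.050e-01  7.408e+00  2.000e-02  6.400e-02 -2.000e-03]
26.2417 0.6016006628657942
```

View pics/end.png

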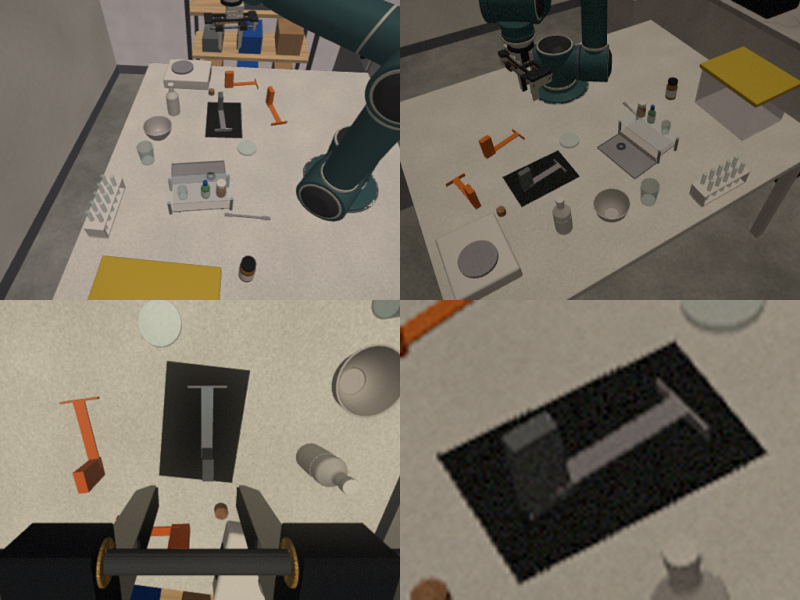

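The rake stands upright on its mat (wrist quadrant, column 207). The washer is in the tray at scene (622,147), and the other labware is undisturbed.

```bash
python3 -c "
from rig import arm
arm.pause(.3);print(arm.close_job())"
```

```text
the job is handed in; nothing more can be done
None
```

The job is handed in at about 26.5 s of the 72 s limit: one stroke drew the washer off the plate, it lies flat in the tray, and the rake is back upright on its mat; setting the rake down peaked at about 7.4 N on the wrist, probably shared between handle and blade, so the blade should be under its 7 N limit, but I did not measure that separately.

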